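# Bolt the key box shut

### The arm

A 6-joint arm with a two-finger parallel gripper is mounted at the origin on the work surface. World frame = base frame: x ahead of the robot, y to its left, z up, the work surface at z = 0. Lengths are in mm, angles in rad, forces in N, time in s.
With the tool pointing down it reaches from about 350 to 800 mm from the base axis. Payload 7.3 kg.
Tool frame: the origin (TCP) lies midway between the tips of the shut fingers; the grasp point (between the pads) lies 19 mm behind it (arm.pinch_z is the distance from the TCP to the grasp point, in mm); z points along the fingers, y is the direction in which the jaws open and shut (so a half turn about z gives the same grasp; the last joint's range is limited). The gripper opens to 85 mm and grips with 20 to 120 N. Pads are 22 mm wide; open, the fingers measure 114 mm over their backs; the gripper's body (76 mm by 85 mm) begins 54 mm behind the grasp point. The pads swing forward as they close: fully open they stand 13 mm farther back than shut.
Start: joints at [1.201, 0.342, 1.524, -0, 1.275, -0.146], TCP at [116.5, 511.93, 231.322] pointing down, gripper open.
Joint ranges: [-2.53, 2.53], [-0.77, 2.02], [0.04, 2.7], [-1, 4.14], [0.28, 2.66], [-3.11, 3.11]. Speed limits (rad/s): [2.57, 2.57, 3.14, 3.14, 3.14, 3.14].

### API

Orientations are given as a 3x3 rotation matrix whose columns are the frame's x, y, z axes.
In Python, from rig import arm gives the robot as it stands. The module is installed in compiled form; this text tells all that it offers.
- The arm moves only by the shell command python3 -m inch 'ROWS' [OPENING] [FORCE]. ROWS is a JSON object of lists of equal length, an entry for each row: "slide": the shift along the world's x, y, z in units of 30 mm (1.0 is 30 mm), a list of three; "twist": the turn, a rotation vector about the world's x, y, z in units of 5 degrees (1.0 is 5 degrees), a list of three. In form: {"slide": [[dx, dy, dz], ...], "twist": [[rx, ry, rz], ...]}. A call has 1 to 12 rows; each row shifts and turns the commanded pose from where the row before left it; what a row does not reach is not made up. A row lasts 1/12 s, in which the tool goes at most 41.7 mm and 7.16 degrees, less where a joint would pass 70% of its speed; a pose out of reach is approached as far as the arm can. A call with a number of a shift or a turn outside -1 to 1 is refused whole. A call with a gripper value outside its range is refused whole. OPENING is the opening, from 0 (shut) to 1 (fully open), set as the call begins (- or left out, the last holds). The fingers move at their own pace and stop on an object; FORCE is the grip in N (left out, the last holds). Time passes only in rows, so rows that do not move let the fingers close. It gives the time, the measured TCP pose, the force and the opening at its end, in the units of the state.
- arm.state(): the state, without advancing time (a new reading comes with each control period).
- arm.get_image(name): name is "side" or "top"; returns (picture, depth): 384x512x3 uint8, blue, green, red; 384x512 float32, mm along the optical axis (not along the pixel's ray), 0 where there is no reading.
- arm.camera_model(name): a dict with "mtx" (3x3 intrinsics, pixels), "R" (3x3) and "t" (3): a world point X has camera coordinates R X + t. Camera axes: x right, y down, z forward; pixel columns grow to the right and rows downward; lengths in mm; the calibration is good to about 2 mm. A picture is of the moment at which its call begins. camera_model takes no time and is no camera call.
- arm.close_job(): hands the job in, once; it reports no verdict.
The state is a dict: "clock": time; "joints": joint angles; "joint_vel": joint speeds; "joint_efforts": joint torques, N m; "eef_pos": TCP position; "orientation": TCP orientation; "wrist_force": force on the tool from outside, world axes, zero at the start; "ft_torque": the same for the moment, N m; "width": opening from 0.0 (shut) to 1.0 (fully open).
Only numpy, scipy, OpenCV 4.12 (cv2) and the standard library are available. Lean on these libraries where they do the work, as an engineer would, in place of code of your own. Each camera call takes 0.05 s, during which the arm holds its last target. There are 200 camera calls.

### The job

Close the lid of the steel key box, then lay the loose bolt bar down in the track on top of the lid, tip towards the keeper on the side of the box, and let go of it. Then take it by its knob and slide it through the closed guide into the keeper until you feel it come up against the stop hidden inside, and let go. Leave the mug, the stapler and the tape measure where they are.

Things in the scene. Friction and masses are not known exactly. Their poses are not given: they have to be found in the camera images.
- box: Grey steel key box fixed to the desk, 170 (x) x 220 (y) x 85 mm high, open on top under its lid. Origin: centre of its underside, on the desk. Its lid is hinged along the +x rim (hinge line at x = +85, z = 85 mm); the keeper is on its +y side. The bolt line runs along the box's y, at x = -20 mm.
- lid (a joint): Lid hinge, rad: 0 shut, grows as the lid's free (-x) edge rises; starts 0.5 to 1.0. Stiff hinge: the lid stays where it is left; pushing down on the free edge with about 2 to 4 N shuts it. Lid plate 170 x 220 x 8 mm, 0.4 kg, top at 93 mm above the desk when shut, with a 60 mm wide, 16 mm deep tab at the middle of its free edge.
- lid_edge (a point): A good point to press: on the lid's top face, 12 mm in from the middle of the free edge, 158 mm from the hinge line; it moves with the lid.
- track (a point): Middle of the bolt track's floor on the lid (96 mm above the desk when shut), on the bolt line; axes as the box's when shut (y towards the keeper). Two open-topped guides at y = -100 to -75 and -5 to 20 mm: 19 mm wide, flaring to 30 at 14 mm high; between them the bar's sides are free for fingers. Lay the bar into both, its middle at about y = -35 mm. Floor strip 46 x 210 mm.
- guide (a point): Middle of the closed guide (bridge) further along the track, 70 mm from track towards the keeper, on the track's floor. 30 mm long; opening 20 mm wide x 15.7 mm high; 30 mm wide and 19 mm high outside. Lies between the open guides and the keeper.
- keeper (a point): Middle of the keeper's mouth, a fixed steel housing on the box's +y side, on the bolt line and 102 mm above the desk (6 mm above the track's floor level); mouth 22 mm wide x 17 mm high facing the box's -y, at 112 mm from the box's middle. Housing 46 mm long, 34 mm wide, closed on top, top at 115.5 mm above the desk.
- stop: Stop plate fixed inside the keeper, unseen from outside. Origin: centre of the face that the bolt's tip meets, 22 to 34 mm (varies) inside the keeper's mouth; axes as the box's, y along the bolt's motion. Rigid.
- bar: Loose plain steel bolt bar lying on the desk knob up, 130 mm long (along its y), 16 mm wide, 12 mm thick, about 0.2 kg. Origin: middle of its length, on the underside. Its +y end is the tip (last 8 mm narrowed to 10 x 8 mm).
- bar_tip (a point): Centre of the end face of the bar's tip: 65 mm from the bar's middle, 6 mm above its underside.
- bar_knob (a point): Middle of the bar's knob: a plain upright cylinder 16 mm across and 22 mm tall on top of the bar near its tail, 52 mm behind the bar's middle; it spans 12 to 34 mm above the bar's underside.
- mug: Bystander: white mug, 82 mm across, 90 mm high. Origin: centre of its underside.
- stapler: Bystander: black stapler, 140 x 36 x 51 mm high. Origin: centre of its underside, long along its x.
- tape: Bystander: grey tape measure, 70 x 70 x 38 mm high. Origin: centre of its underside.
Mind the look-alikes: they are no part of the job. Of the things that look like the bar, take the one that is farthest from the robot's base at the start.

How it is judged (in metres and radians):
On the way, in this order (a step that is already met when the one before it is completed fails the run):
1. the lid is shut (value of joint lid below 0.03 rad), for 0.2 s.
2. the bar lies in the track's open guides behind the closed guide, tip towards the keeper, let go (value of joint lid below 0.03 rad and y of bar_tip in the frame of track between -0.015 and 0.06 m and x of bar_tip in the frame of track between -0.006 and 0.006 m and z of bar_tip in the frame of track between 0.002 and 0.01 m and angle between the y axis of bar and the y axis of track, either way round below 0.08 rad and angle between bar's own z axis and vertical below 0.08 rad and contact force between the fingers and bar below 0.1 N), for 0.2 s.
At the end, for the whole second after the job is handed in: The lid is shut (within 0.03 rad), the bar lies knob up in its track through the closed guide, its tip in the keeper and within 4 mm of the stop inside, let go and at rest (value of joint lid below 0.03 rad and y of bar_tip in the frame of stop above -0.004 m and x of bar_tip in the frame of stop between -0.006 and 0.006 m and z of bar_tip in the frame of stop between -0.006 and 0.006 m and angle between the y axis of bar and the y axis of stop, either way round below 0.08 rad and angle between bar's own z axis and vertical below 0.08 rad and contact force between the fingers and bar below 0.1 N and linear speed of bar below 0.01 m/s); the robot touches nothing.
It fails at once if the mug is moved more than 30 mm (distance of mug from where it was at the start of the episode above 0.03 m).
It fails at once if the stapler is moved more than 30 mm (distance of stapler from where it was at the start of the episode above 0.03 m).
It fails at once if the tape measure is moved more than 30 mm (distance of tape from where it was at the start of the episode above 0.03 m).
It also fails if it takes over 61 s, if anything falls off the work surface, if the arm or the gripper's body presses on something with over 40 N, if the wrist force passes 120 N, or if a joint passes its speed limit or range.

## Working session

There is one attempt and no reset: what is moved stays moved. The work goes in short steps, Python scripts to look and compute and a shell command to move; the robot and the scene stay as the last step left them, time stands still between calls to the robot, and variables do not carry over. Pictures are saved under pics/ and viewed, about 8 in all and at most 12, crops included, and the job is handed in when it is done.

```bash
mkdir -p pics; cat > h.py <<'E'
import numpy as np, cv2
from rig import arm
def pts(name,save=None):
    im,d=arm.get_image(name); c=arm.camera_model(name); K,R,t=[np.array(c[k],float) for k in("mtx","R","t")]
    v,u=np.mgrid[:384,:512]
    P=np.stack([(u-K[0,2])/K[0,0]*d,(v-K[1,2])/K[1,1]*d,d],-1)
    W=(P-t)@R   # R^T (P-t)
    W[d==0]=np.nan
    if save: cv2.imwrite('pics/'+save,im)
    return im,W
E
python3 - <<'E'
from h import *
for n in("side","top"):
    im,W=pts(n,n+'0.png'); np.save(n+'0.npy',W)
    c=arm.camera_model(n);print(n,-np.array(c["R"]).T@np.array(c["t"]),np.array(c["mtx"])[0,0])
a=cv2.imread('pics/side0.png');b=cv2.imread('pics/top0.png')
cv2.imwrite('pics/b0.png',cv2.resize(b,(768,576)))
cv2.imwrite('pics/a0.png',cv2.resize(a,(768,576)))
s=arm.state();print(s)
E
```

```text
side [ 238.05980888 -601.4539053   672.27294963] 355.8092961943042
top [ 488.78986046  -38.26243464 1131.57627168] 418.33861398369766
{'clock': 0.1, 'joints': array([ 1.20099621e+00,  3.42668649e-01,  1.52492377e+00,  8.10786572e-06,
        1.27542042e+00, -1.45975810e-01]), 'joint_vel': array([-5.12205483e-04,  3.15822127e-05, -5.19014410e-03,  2.20811619e-03,
        1.72905366e-03, -5.12013122e-04]), 'joint_efforts': array([ 1.74074557e-03, -4.34448767e+01, -2.46486300e+01, -1.56761398e-04,
        4.69648337e-03,  3.51655490e-05]), 'eef_pos': array([116.35958059, 511.56942261, 230.68657171]), 'orientation': array([[-9.75055157e-01,  2.21962089e-01, -5.20529353e-04],
       [ 2.21962596e-01,  9.75054286e-01, -1.32137858e-03],
       [ 2.14248426e-04, -1.40395505e-03, -9.99998992e-01]]), 'wrist_force': array([-0.12194236,  0.40176926,  0.45858588]), 'ft_torque': array([-0.00252959,  0.01177088,  0.03014354]), 'width': 1.0018973512577705}
```

View pics/b0.png

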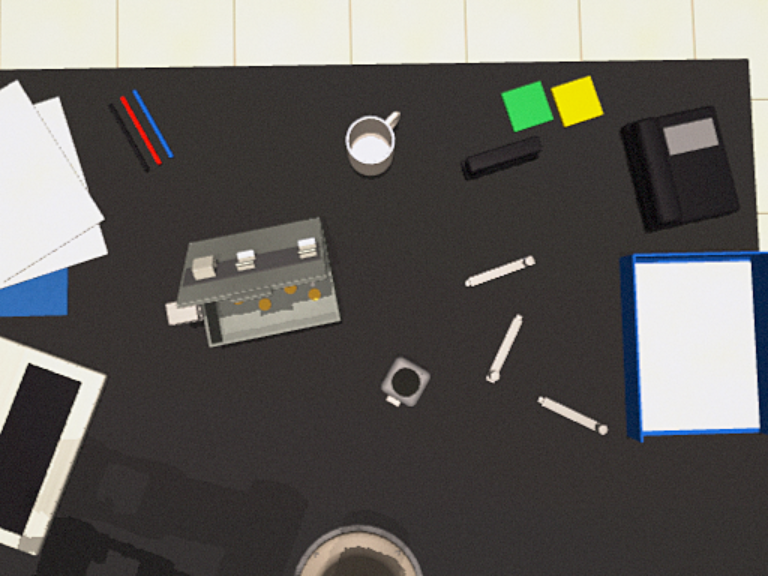

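View pics/a0.png

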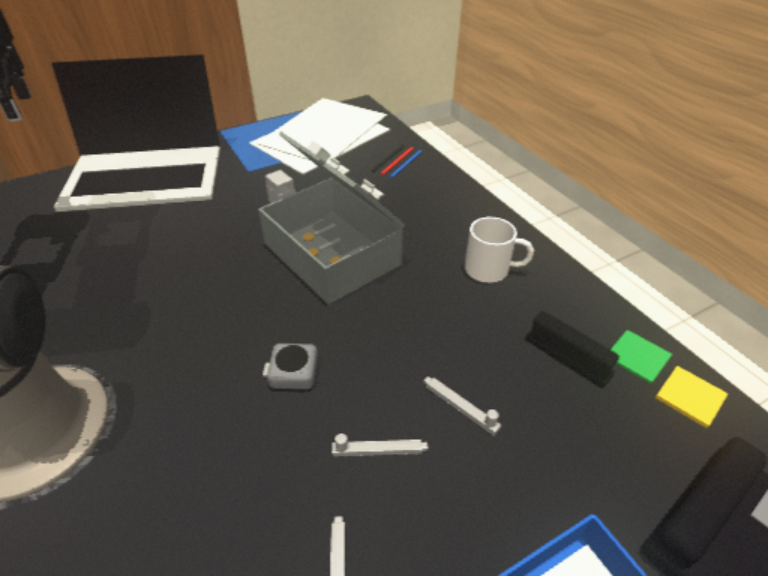

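Top view (768x576 scale) shows three bars that look alike: A at (500,271) with its knob at (530,261), B at (505,348) and C at (573,416). The base is near (360,560), so A looks farthest; I'll check that with numbers. The box lid's free edge runs (178,303)-(327,275), its hinge (190,242)-(320,218), and the keeper is at (185,314).

```bash
cat > bars.py <<'E'
from h import *
def bars(im,W,zlo=6,zhi=17):
    g=im.min(2); z=W[...,2]
    m=((g>110)).astype(np.uint8)
    n,l,st,ce=cv2.connectedComponentsWithStats(m)
    for i in range(1,n):
        if not 80<st[i,4]<900: continue
        q=W[l==i]; q=q[np.isfinite(q[:,2])]
        s=q[(q[:,2]>zlo)&(q[:,2]<zhi)]; k=q[q[:,2]>25]
        if len(s)<30: continue
        (c,wh,a)=cv2.minAreaRect(q[:,:2].astype(np.float32))
        print(ce[i].round(),'n',len(q),'zmed',np.median(s[:,2]).round(1),'rect',np.round(c,1),np.round(wh,1),round(a,1),'knob',len(k),k.mean(0).round(1) if len(k) else '', 'mean',s.mean(0).round(1),'R',np.hypot(*c).round())
E
python3 - <<'E'
from bars import *
im=cv2.imread('pics/top0.png');W=np.load('top0.npy');bars(im,W)
print('box')
for u,v in [(178,303),(327,275),(190,242),(320,218),(208,344),(340,319),(185,314),(203,266),(245,260),(306,246),(250,240),(500,271),(600,350)]:
    u,v=int(u/1.5),int(v/1.5); print(u,v,np.nanmedian(W[v-1:v+2,u-1:u+2].reshape(-1,3),0).round(1))
# lid plane fit: rough region
u,v=np.meshgrid(np.arange(125,215),np.arange(145,200)); q=W[v,u].reshape(-1,3); q=q[np.isfinite(q[:,2])&(q[:,2]>92)]
best=None;rng=np.random.default_rng(0)
for _ in range(500):
    a=q[rng.choice(len(q),3,False)];n=np.cross(a[1]-a[0],a[2]-a[0]);n/=np.linalg.norm(n)+1e-9
    i=abs((q-a[0])@n)<2.0
    if best is None or i.sum()>best.sum(): best=i
p=q[best];c=p.mean(0);n=np.linalg.svd(p-c)[2][2];n*=np.sign(n[2]);print('lid n',n,'ang',np.arccos(n[2]),'yaw dir of slope',np.degrees(np.arctan2(n[1],n[0])),c,len(p),p[:,2].min(),p[:,2].max())
crop=im[140:300,280:440];cv2.imwrite('pics/c1.png',cv2.resize(crop,(560,560),interpolation=cv2.INTER_CUBIC))
cv2.imwrite('pics/c2.png',cv2.resize(im[135:240,105:235],(780,600)[:2],interpolation=cv2.INTER_CUBIC))
E
```

```text
[248.  94.] n 664 zmed 6.9 rect [794.8 -45.6] [111.8 100.6] 7.2 knob 221 [788.1 -48.3  82.6] mean [790.7 -35.3   7.5] R 796.0
[333. 181.] n 291 zmed 10.3 rect [ 558.3 -266.7] [ 17.1 128.7] 18.4 knob 30 [ 573.8 -315.8   32.2] mean [ 554.9 -259.4   10.5] R 619.0
[336. 232.] n 305 zmed 11.0 rect [ 419.4 -271.4] [ 16.6 129.5] 63.2 knob 29 [ 373.6 -247.7   32.6] mean [ 424.1 -273.3   10.9] R 500.0
[378. 275.] n 251 zmed 10.7 rect [ 303.3 -379.5] [112.1  16.4] 63.2 knob 0  mean [ 302.5 -381.2   10.6] R 486.0
[239. 368.] n 883 zmed 11.0 rect [66.4 -8.9] [207.9  74.2] 87.1 knob 0  mean [71.9  5.7 11. ] R 67.0
box
118 202 [509.  245.  216.8]
218 183 [555.8  40.1   8. ]
126 161 [624.2 290.6  -1.3]
213 145 [662.5  52.3   0.9]
138 229 [440.3 259.4   0.5]
226 212 [480.8  18.7  81.8]
123 209 [494.1 265.5 113.2]
135 177 [564.7 214.9 191.4]
163 173 [574.6 157.6 167.6]
204 164 [593.3  62.8 167.8]
166 160 [610.8 160.4 113.9]
333 180 [ 559.6 -266.9   11.2]
400 233 [ 412.1 -447.3   -1.6]
lid n [0.76776696 0.1363487  0.62605345] ang 0.8943145614070382 yaw dir of slope 10.070238620049611 [575.4199716  141.17453686 160.52309523] 2460 92.0304592195758 234.5125822933784
```

View pics/c1.png

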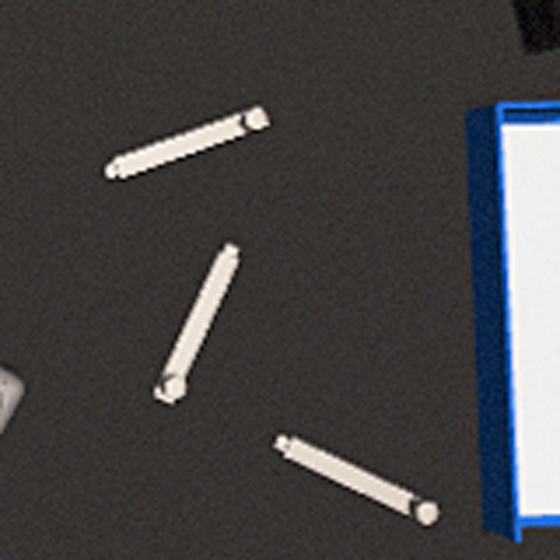

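View pics/c2.png

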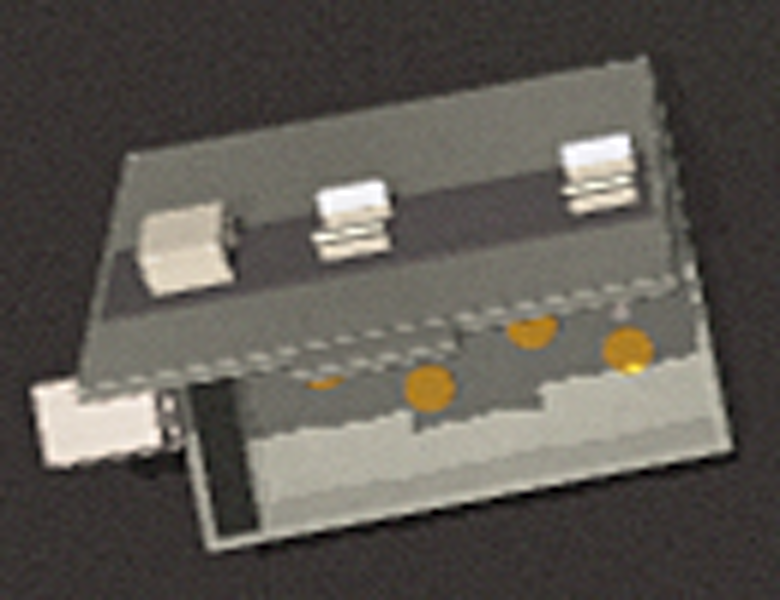

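Bar A is at a radius of 619 mm, against 500 and 486 for the others. It measures 129x17 mm with its top at about 11 mm, so it is the bar to take. Next I work out the box pose.

```bash
cat > box.py <<'E'
from h import *
c=arm.camera_model("top");K,R,t=[np.array(c[k],float) for k in("mtx","R","t")]
def ray(u,v,z):
    d=R.T@np.linalg.inv(K)@[u,v,1];o=-R.T@t
    return o+d*(z-o[2])/d[2]
E
python3 - <<'E'
from box import *
f=lambda a,b:(a/6+105-.4,b/5.714+135-.4)
A=ray(*f(212,548),85);B=ray(*f(731,450),85);print(A,B,np.linalg.norm(A-B))
e=(A-B)[:2];yaw=np.arctan2(-e[0],e[1]);print('yaw',np.degrees(yaw))
yaw=np.radians(10.2);X=np.array([np.cos(yaw),np.sin(yaw)]);Y=np.array([-X[1],X[0]])
c1=(A+B)[:2]/2+85*X;print('centre from front rim',c1)
n=np.array([.7678,.1363,.6261]);p=np.array([575.4,141.2,160.5]);th=np.arccos(n[2])
# top plane offset from hinge=8 : point hinge+8n on plane ; solve x of hinge along X at given y
Y0=c1@Y; s=((p@n-8)-85*n[2]-n[:2]@(Y*Y0))/(n[:2]@X)
print('hinge along X',s,'-> centre',(s-85)*X+Y0*Y)
k=ray(*f(95,425),115.5);print('keeper top ctr',k,'local',[(k[:2]-c1)@X,(k[:2]-c1)@Y],'expect -20,135')
le=np.r_[c1+(85-158*np.cos(th)+8*np.sin(th))*X,85+158*np.sin(th)+8*np.cos(th)];print('lid edge',le,'shut',c1-73*X)
E
```

```text
[440.08038703 232.50484112  85.        ] [477.41672872  17.6452415   85.        ] 218.07945790697494
yaw 9.857900514002743
centre from front rim [542.40518455 140.12724424]
hinge along X 641.681329754252 -> centre [540.47038661 139.77911914]
keeper top ctr [494.31456063 270.89154123 115.5       ] local [np.float64(-24.174219266344654), np.float64(137.21376243280574)] expect -20,135
lid edge [534.84079704 138.7661961  213.20815793] shut [470.55890517 127.20005819]
```

```bash
Z='[0,0,0]'; python3 -m inch '{"slide":[[0.5,-0.5,0.8],[0.9,-0.8,0.4],[0.9,-0.8,0],[0.9,-0.8,0],[0.9,-0.8,0],[0.9,-0.8,0],[0.9,-0.8,0],[0.9,-0.8,0],[0.9,-0.8,0],[0.9,-0.8,0],[0.9,-0.8,0],[0.9,-0.8,0]],"twist":[[0,0,0],[0,0,0],[0,0,0],[0,0,0],[0,0,0],[0,0,0],[0,0,0],[0,0,0],[0,0,0],[0,0,0],[0,0,0],[0,0,0]]}' 0 40
```

```text
clock: 1.1
eef_pos: [429.4, 231.4, 267.1]
orientation: [[-0.975, 0.222, -0.001], [0.222, 0.975, -0.0], [0.001, -0.0, -1.0]]
wrist_force: [0.9, 0.4, 0.0]
width: 0.002
```

```bash
python3 -m inch '{"slide":[[0.88,-0.78,0],[0.88,-0.78,0],[0.88,-0.78,0],[0.88,-0.78,0],[0,0,-0.7],[0,0,-0.6],[0,0,-0.3],[-0.38,-0.07,-0.34],[-0.38,-0.07,-0.34],[-0.31,-0.06,-0.42],[-0.31,-0.06,-0.42],[0,0,0]],"twist":[[0,0,0],[0,0,0],[0,0,0],[0,0,0],[0,0,0],[0,0,0],[0,0,0],[0,0,0],[0,0,0],[0,0,0],[0,0,0],[0,0,0]]}'
```

```text
clock: 2.1
eef_pos: [489.9, 131.6, 171.9]
orientation: [[-0.975, 0.221, -0.005], [0.221, 0.975, -0.0], [0.005, -0.002, -1.0]]
wrist_force: [0.1, 0.9, 0.1]
width: -0.001
```

```bash
python3 -m inch '{"slide":[[-0.22,-0.04,-0.47],[-0.22,-0.04,-0.47],[-0.1,-0.02,-0.38],[-0.1,-0.02,-0.38],[-0.05,0,-0.4],[-0.05,0,-0.35],[0,0,-0.2],[0,0,-0.1],[0,0,0]],"twist":[[0,0,0],[0,0,0],[0,0,0],[0,0,0],[0,0,0],[0,0,0],[0,0,0],[0,0,0],[0,0,0]]}'
```

```text
clock: 2.85
eef_pos: [470.6, 128.2, 92.9]
orientation: [[-0.975, 0.221, -0.0], [0.221, 0.975, 0.0], [0.0, 0.0, -1.0]]
wrist_force: [-6.1, -1.5, 13.0]
width: 0.004
```

```bash
python3 -m inch '{"slide":[[0,0,0.9],[0,0,0.9],[0.21,-0.95,0],[0.21,-0.95,0],[0.21,-0.95,0],[0.21,-0.95,0],[0.21,-0.95,0],[0.21,-0.95,0],[0.21,-0.95,0],[0.21,-0.95,0],[0.21,-0.95,0],[0.21,-0.95,0]],"twist":[[0,0,0],[0,0,-0.5],[0,0,-1],[0,0,-1],[0,0,-1],[0,0,-1],[0,0,-1],[0,0,-1],[0,0,-1],[0,0,-1],[0,0,-1],[0,0,-1]]}' 0.55 && python3 -m inch '{"slide":[[0.21,-0.9,0],[0.21,-0.9,0],[0.21,-0.9,0],[0,0,0]],"twist":[[0,0,-1],[0,0,-0.3],[0,0,0],[0,0,0]]}'; python3 - <<'E'
from bars import *
im,W=pts("top","top1.png");bars(im,W)
im,S=pts("side","side1.png")
# lid check: plane heights near shut
u,v=np.meshgrid(np.arange(115,240),np.arange(140,240)); q=W[v,u].reshape(-1,3); q=q[np.isfinite(q[:,2])]
p=q[(q[:,2]>89)&(q[:,2]<100)];c=p.mean(0);n=np.linalg.svd(p-c)[2][2];print('lid',c,n,len(p))
a=im[130:250,100:430];cv2.imwrite('pics/d1.png',cv2.resize(a,(792,288),interpolation=cv2.INTER_CUBIC))
b=im[135:240,105:235];cv2.imwrite('pics/d2.png',np.vstack([cv2.resize(a,(780,284)),cv2.resize(b[:50],(780,300),interpolation=cv2.INTER_CUBIC)]))
s=arm.state();print(s['eef_pos'],s['orientation'],s['width'])
E
```

```text
clock: 3.85
eef_pos: [534.3, -158.6, 146.0]
orientation: [[-0.414, 0.91, 0.001], [0.91, 0.414, -0.0], [-0.001, 0.001, -1.0]]
wrist_force: [0.5, 0.9, -0.2]
width: 0.548
clock: 4.18
eef_pos: [553.7, -243.1, 145.7]
orientation: [[-0.309, 0.951, 0.002], [0.951, 0.309, -0.003], [-0.003, 0.001, -1.0]]
wrist_force: [-1.4, 0.4, -0.2]
width: 0.547
[248.  94.] n 659 zmed 7.1 rect [795.6 -46.6] [110.9 102.1] 8.7 knob 221 [787.9 -48.3  82.5] mean [791.7 -36.7   7.8] R 797.0
[382. 265.] n 547 zmed 11.3 rect [ 344.9 -319.5] [257.1  64.8] 57.1 knob 429 [ 411.3 -217.8  553.8] mean [ 290.1 -405.6   11. ] R 470.0
lid [539.09096851 139.53717224  92.80979543] [3.40066150e-03 1.14168409e-04 9.99994211e-01] 5695
[ 552.6351332  -238.85541177  145.32974516] [[-3.10534161e-01  9.50562178e-01  2.83136430e-04]
 [ 9.50562213e-01  3.10534107e-01  2.18330251e-04]
 [ 1.19612961e-04  3.36937793e-04 -9.99999936e-01]] 0.5555407626128244
```

```bash
python3 -m inch '{"slide":[[0.24,-0.9,0],[0,-0.19,-0.5],[0,0,-0.9],[0,0,-0.9],[0,0,-0.9],[0,0,-0.7],[0,0,-0.4],[0,0,-0.3],[0,0,-0.1],[0,0,0]],"twist":[[0,0,0],[0,0,0],[0,0,0],[0,0,0],[0,0,0],[0,0,0],[0,0,0],[0,0,0],[0,0,0],[0,0,0]]}'; python3 - <<'E'
from h import *
im,S=pts("side","side2.png")
c=arm.camera_model("side");K,R,t=[np.array(c[k],float) for k in("mtx","R","t")]
x=K@(R@np.array([560,-271,20.])+t);u,v=(x[:2]/x[2]).astype(int);print(u,v)
cv2.imwrite('pics/e1.png',cv2.resize(im[max(v-80,0):v+60,max(u-90,0):u+90],(720,560),interpolation=cv2.INTER_CUBIC))
s=arm.state();print(s['eef_pos'],s['wrist_force'],s['width'])
E
```

```text
clock: 5.12
eef_pos: [559.9, -270.4, 4.4]
orientation: [[-0.313, 0.95, 0.0], [0.95, 0.313, -0.0], [-0.0, 0.0, -1.0]]
wrist_force: [-0.5, -0.2, 0.2]
width: 0.552
308 266
[ 560.25203325 -270.80861112    5.16704508] [-0.09945489 -0.57959729  0.29120332] 0.5478743380114791
```

View pics/e1.png

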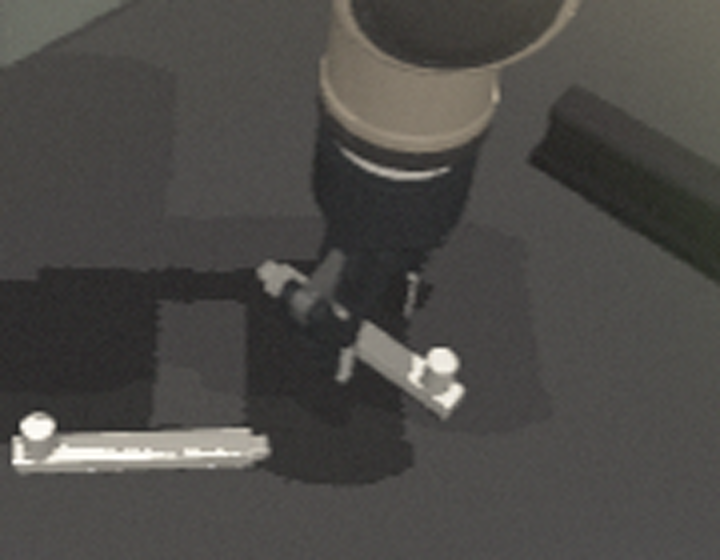

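The gripper straddles bar A, with a fingertip on each side at about (345,365) and (412,290), and the knob stands clear at (440,365). I close and lift.

```bash
python3 -m inch '{"slide":[[0,0,-0.05],[0,0,0],[0,0,0],[0,0,0],[0,0,0],[0,0,0],[0,0,0],[0,0,0]],"twist":[[0,0,0],[0,0,0],[0,0,0],[0,0,0],[0,0,0],[0,0,0],[0,0,0],[0,0,0]]}' 0 60; python3 -m inch '{"slide":[[0,0,0.4],[0,0,0.9],[0,0,0.9],[0,0,0.9],[0,0,0.9],[0,0,0.9],[0,0,0.9]],"twist":[[0,0,0],[0,0,0],[0,0,0],[0,0,0],[0,0,0],[0,0,0],[0,0,0]]}'
```

```text
clock: 5.83
eef_pos: [560.2, -271.1, 4.0]
orientation: [[-0.312, 0.95, 0.002], [0.95, 0.312, -0.001], [-0.002, 0.001, -1.0]]
wrist_force: [-0.1, -0.0, 6.4]
width: 0.162
clock: 6.42
eef_pos: [559.0, -270.5, 178.4]
orientation: [[-0.312, 0.95, -0.001], [0.95, 0.312, 0.0], [0.001, -0.0, -1.0]]
wrist_force: [1.3, -0.3, -2.3]
width: 0.168
```

```bash
python3 - <<'E'
from box import *
im,W=pts("top","top3.png"); s=arm.state(); e=s['eef_pos'];print(e)
g=im.min(2); z=W[...,2]
ang=np.radians(10.1)
m=(g>150).astype(np.uint8); m[:, :95]=0; m[:,240:]=0; m[:135]=0;m[245:]=0
n,l,st,ce=cv2.connectedComponentsWithStats(m)
for i in range(1,n):
    if st[i,4]<10: continue
    q=W[l==i];q=q[np.isfinite(q[:,2])]; print(ce[i].round(1),st[i],np.median(q,0).round(1),cv2.minAreaRect(q[:,:2].astype(np.float32)))
# lid outline
q=W[130:250,95:245].reshape(-1,3);q=q[(q[:,2]>88)&(q[:,2]<98)];r=cv2.minAreaRect(q[:,:2].astype(np.float32));print('lid rect',r)
# bar held, local to tool
S=pts("side","side3.png"); 
for nm,(I,P) in {"top":(im,W),"side":S}.items():
    p=P.reshape(-1,3);b=I.min(2).ravel()
    k=(np.linalg.norm(p[:,:2]-e[:2],axis=1)<90)&(p[:,2]>165)&(p[:,2]<215)
    print(nm,k.sum(),(k&(b>110)).sum())
    p=p[k&(b>110)]
    if len(p)>15: print(cv2.minAreaRect(p[:,:2].astype(np.float32)),p[:,2].min(),p[:,2].max(),p[p[:,2]>200].mean(0))
a=cv2.resize(im[140:240,100:230],(520,400),interpolation=cv2.INTER_CUBIC)
c=arm.camera_model("side");Ks,Rs,ts=[np.array(c[k],float) for k in("mtx","R","t")]
x=Ks@(Rs@(e+[0,0,10])+ts);u,v=(x[:2]/x[2]).astype(int);print('crop',u-45,v-60)
b=cv2.resize(S[0][max(v-60,0):v+60,u-45:u+45],(280,400),interpolation=cv2.INTER_CUBIC)
cv2.imwrite('pics/f1.png',np.hstack([a,b]))
E
```

```text
[ 561.38511041 -271.92268216  184.75734192]
[177.3 169.8] [ 127  148   93   52 2252] [589.1 127.5  92. ] ((581.1442260742188, 160.86964416503906), (87.5995101928711, 246.56199645996094), 11.778376579284668)
[210.6 183.7] [206 182  10   5  31] [550.4  53.2 106.7] ((551.4249877929688, 53.89897155761719), (7.793983459472656, 22.96322250366211), 9.65543270111084)
[172.5 191.5] [168 189  10   5  32] [534.1 146.9 106.5] ((534.6220092773438, 147.63284301757812), (8.819576263427734, 22.47393798828125), 12.397396087646484)
[180.9 214.9] [ 135  191   90   40 1488] [476.2 126.6  92. ] ((477.207763671875, 128.87547302246094), (68.67942810058594, 219.77099609375), 12.135638236999512)
[212.9 194.7] [208 193  11   4  28] [523.5  48.8 105.3] ((523.8097534179688, 49.3048095703125), (6.600055694580078, 25.693201065063477), 10.271319389343262)
[147.3 202. ] [140 195  15  15 169] [509.7 207.1 113.4] ((510.24267578125, 209.56661987304688), (32.41435241699219, 36.304691314697266), 8.971217155456543)
[120.8 207.3] [110 199  22  17 272] [498.8 270.1 114.7] ((500.12420654296875, 289.2808837890625), (42.18626
[... 223 characters left out ...]
70 201  10   4  28] [506.1 142.4 107.1] ((506.80419921875, 142.59222412109375), (6.508233070373535, 22.61000633239746), 10.15152359008789)
lid rect ((529.9089965820312, 161.18661499023438), (185.0318145751953, 265.7665100097656), 10.177994728088379)
top 173 128
((544.6337280273438, -232.2384490966797), (15.111767768859863, 56.57640838623047), 17.126117706298828) 181.78789612199472 189.50615596943808 [nan nan nan]
side 705 168
((558.1386108398438, -268.5640563964844), (15.973380088806152, 127.61436462402344), 18.853458404541016) 188.04670433285045 214.91870061013736 [ 573.99191387 -316.64943116  213.43956373]
crop 274 151<stdin>:19: RuntimeWarning: Mean of empty slice.
  ret = um.true_divide(
```

View pics/f1.png

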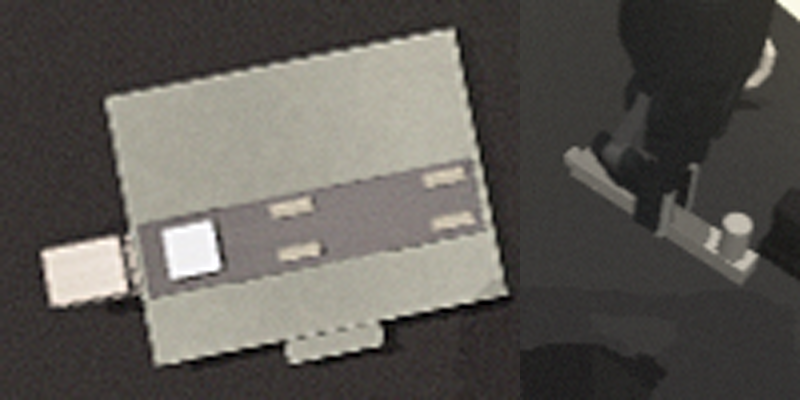

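Left, the lid is shut and flat, with the guides, bridge and keeper in line. Right, the bar is held level with its knob up and tip towards +y. The track axis comes out at yaw 10.25° with its origin near (522,137.7). I carry the bar to just above it.

```bash
python3 -m inch '{"slide":[[-0.04,0.5,0],[-0.08,0.95,0],[-0.08,0.95,0],[-0.08,0.95,0],[-0.08,0.95,0],[-0.08,0.95,0],[-0.08,0.95,0],[-0.08,0.95,0],[-0.08,0.95,0],[-0.08,0.95,0],[-0.08,0.95,0],[-0.08,0.95,0]],"twist":[[0,0,0],[0,0,0],[0,0,-0.2],[0,0,-0.2],[0,0,-0.2],[0,0,-0.2],[0,0,-0.2],[0,0,-0.2],[0,0,-0.2],[0,0,-0.2],[0,0,0],[0,0,0]]}';python3 -m inch '{"slide":[[-0.08,0.9,0],[-0.06,0.5,0],[0,0,-0.5],[0,0,-0.5],[0,0,0],[0,0,0],[0,0,0]],"twist":[[0,0,0],[0,0,0],[0,0,0],[0,0,0],[0,0,0],[0,0,0],[0,0,0]]}'; cat > look.py <<'E'
from box import *
im,W=pts("top","topL.png");S=pts("side","sideL.png")
s=arm.state();e=s['eef_pos'];print(e,np.degrees(np.arctan2(s['orientation'][1,1],s['orientation'][0,1])),s['wrist_force'])
c=arm.camera_model("side");Ks,Rs,ts=[np.array(c[k],float) for k in("mtx","R","t")]
x=Ks@(Rs@(np.array([522,120,110]))+ts);u,v=(x[:2]/x[2]).astype(int)
print('side crop',u-60,v-50,'x5')
a=cv2.resize(im[140:240,95:235],(560,400),interpolation=cv2.INTER_CUBIC)
b=cv2.resize(S[0][v-50:v+50,u-60:u+60],(480,400),interpolation=cv2.INTER_CUBIC)
cv2.imwrite('pics/g1.png',cv2.resize(np.hstack([a,b]),(800,308)))
Y=np.array([-.178,.984]);X=np.array([.984,.178]);o=np.array([522.,137.7])
for nm,(I,P) in {"top":(im,W),"side":S}.items():
    p=P.reshape(-1,3);b=I.min(2).ravel();lx=(p[:,:2]-o)@X;ly=(p[:,:2]-o)@Y
    for h0,y0,y1 in ((e[2]+4,0,40),(e[2]+26,-110,-70)):
        k=(abs(lx)<15)&(ly>y0)&(ly<y1)&(abs(p[:,2]-h0)<7)&(b>90)
        if k.sum()>5: print(nm,'z',np.median(p[k,2]).round(1),k.sum(),'lx',lx[k].min().round(1),lx[k].max().round(1),lx[k].mean().round(2),'ly',ly[k].min().round(1),ly[k].max().round(1),'ly mean',ly[k].mean().round(1))
E
python3 look.py
```

```text
clock: 7.52
eef_pos: [530.0, 59.7, 175.1]
orientation: [[-0.177, 0.984, -0.004], [0.984, 0.177, 0.0], [0.001, -0.004, -1.0]]
wrist_force: [0.6, -0.3, -2.5]
width: 0.166
clock: 8.1
eef_pos: [527.5, 99.8, 146.7]
orientation: [[-0.177, 0.984, -0.001], [0.984, 0.177, 0.0], [0.0, -0.001, -1.0]]
wrist_force: [1.4, 0.2, -2.0]
width: 0.163
[528.05212809  99.61476435 147.31624304] 10.151518093844738 [ 0.0671835  -0.94242996 -1.14475343]
side crop 154 94 x5
top z 175.3 24 lx -10.0 2.2 -3.99 ly -92.6 -83.6 ly mean -88.1
side z 148.4 16 lx -11.5 -7.2 -9.46 ly 0.9 28.7 ly mean 12.4
side z 175.3 39 lx -10.2 5.2 -3.86 ly -93.5 -77.8 ly mean -87.2
```

View pics/g1.png

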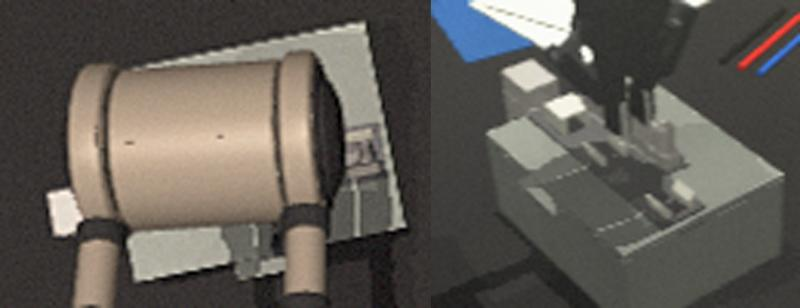

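The knob shows at lx ≈ -3 to -4 in both cameras, and its ly of -87.5 is right. I shift +3 mm across the track and lower into the flare, watching the force.

```bash
python3 -m inch '{"slide":[[0.1,0.02,0],[0,0,-0.4],[0,0,-0.4],[0,0,-0.2],[0,0,-0.15],[0,0,0],[0,0,0]],"twist":[[0,0,0],[0,0,0],[0,0,0],[0,0,0],[0,0,0],[0,0,0],[0,0,0]]}'; python3 look.py;  python3 - <<'E'
from h import *
S=pts("side")[1];im=cv2.imread('pics/sideL.png')
Y=np.array([-.178,.984]);X=np.array([.984,.178]);o=np.array([522.,137.7])
p=S.reshape(-1,3);b=im.min(2).ravel();lx=(p[:,:2]-o)@X;ly=(p[:,:2]-o)@Y
for y0,y1 in((-102,-93),(-4,20),(50,90),(112,160)):
  for a,c in((-22,-8.5),(8.5,22)):
    k=(lx>a)&(lx<c)&(ly>y0)&(ly<y1)&(p[:,2]>104)&(p[:,2]<118)
    print(y0,k.sum(),lx[k].round(1).min() if k.any() else '',lx[k].max() if k.any() else '')
E
```

```text
clock: 8.78
eef_pos: [531.1, 100.3, 112.5]
orientation: [[-0.177, 0.984, 0.0], [0.984, 0.177, 0.0], [-0.0, 0.0, -1.0]]
wrist_force: [0.1, -1.1, -2.5]
width: 0.161
[531.25358107 100.33024856 112.83928084] 10.17602477767292 [-0.13110954 -0.13727914 -3.09341273]
side crop 154 94 x5
top z 141.0 18 lx -6.1 5.9 -0.35 ly -93.6 -85.7 ly mean -89.3
side z 114.4 10 lx -14.7 -5.6 -7.7 ly 1.6 19.6 ly mean 11.3
side z 141.0 38 lx -6.9 8.2 -0.2 ly -92.9 -78.4 ly mean -87.6
-102 4 -16.3 -14.211144235651002
-102 8 8.7 17.781347359803892
-4 9 -15.7 -11.441619681563186
-4 0  
50 36 -15.5 -8.90506763272755
50 0  
112 53 -17.4 -8.54511987776986
112 32 8.7 17.978769359655775
```

View pics/g1.png

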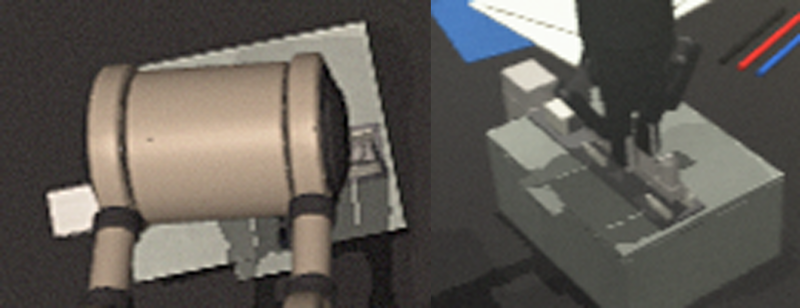

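The knob is now centred at lx ≈ -0.3, and the keeper spans ±17.5 about the same line, so I lower to the floor.

```bash
python3 -m inch '{"slide":[[0,0,-0.15],[0,0,-0.1],[0,0,-0.1],[0,0,0],[0,0,0]],"twist":[[0,0,0],[0,0,0],[0,0,0],[0,0,0],[0,0,0]]}'; python3 -m inch '{"slide":[[0,0,-0.05],[0,0,-0.03],[0,0,0],[0,0,0]],"twist":[[0,0,0],[0,0,0],[0,0,0],[0,0,0]]}'
```

```text
clock: 9.35
eef_pos: [530.6, 100.3, 101.4]
orientation: [[-0.177, 0.984, -0.001], [0.984, 0.177, -0.0], [0.0, -0.001, -1.0]]
wrist_force: [0.0, -0.4, -2.6]
width: 0.164
clock: 9.68
eef_pos: [531.0, 100.4, 99.9]
orientation: [[-0.177, 0.984, 0.001], [0.984, 0.177, 0.0], [-0.0, 0.001, -1.0]]
wrist_force: [-3.1, 0.1, 3.9]
width: 0.164
```

It has seated: z 99.9 as expected, force +4 N. I release.

```bash
python3 -m inch '{"slide":[[0,0,0],[0,0,0],[0,0,0],[0,0,0],[0,0,0],[0,0,0],[0,0,0],[0,0,0]],"twist":[[0,0,0],[0,0,0],[0,0,0],[0,0,0],[0,0,0],[0,0,0],[0,0,0],[0,0,0]]}' 0.5;python3 -m inch '{"slide":[[0,0,0.4],[0,0,0.9],[0,0,0.9],[0,0,0.9],[0,-0.5,0.5],[0,-0.9,0],[0,-0.9,0],[0,-0.9,0],[0,-0.9,0],[0,0,0]],"twist":[[0,0,0],[0,0,0],[0,0,0],[0,0,0],[0,0,0],[0,0,0],[0,0,0],[0,0,0],[0,0,0],[0,0,0]]}'; python3 - <<'E'
from box import *
im,W=pts("top","top5.png");S=pts("side","side5.png")
Y=np.array([-.178,.984]);X=np.array([.984,.178]);o=np.array([522.,137.7])
for nm,(I,P) in {"top":(im,W),"side":S}.items():
    p=P.reshape(-1,3);b=I.min(2).ravel();lx=(p[:,:2]-o)@X;ly=(p[:,:2]-o)@Y
    for n2,z0,z1,y0,y1 in(("knob",122,140,-115,-60),("bar",104,112,-70,-10),("barfront",104,112,21,45)):
        k=(abs(lx)<14)&(ly>y0)&(ly<y1)&(p[:,2]>z0)&(p[:,2]<z1)&(b>70)
        if k.sum()>5:print(nm,n2,k.sum(),'z',np.median(p[k,2]).round(1),'lx',lx[k].min().round(1),lx[k].max().round(1),lx[k].mean().round(2),'ly',ly[k].min().round(1),ly[k].max().round(1),np.median(ly[k]).round(1))
a=cv2.resize(im[140:240,95:235],(560,400),interpolation=cv2.INTER_CUBIC)
b=cv2.resize(S[0][94:194,154:274],(480,400),interpolation=cv2.INTER_CUBIC)
cv2.imwrite('pics/i1.png',cv2.resize(np.hstack([a,b]),(800,308)))
s=arm.state();print(s['eef_pos'],s['wrist_force'])
E
```

```text
clock: 10.35
eef_pos: [530.8, 100.3, 99.3]
orientation: [[-0.177, 0.984, 0.0], [0.984, 0.177, -0.0], [-0.0, 0.0, -1.0]]
wrist_force: [0.3, -0.2, 0.3]
width: 0.498
clock: 11.18
eef_pos: [530.9, -26.7, 207.4]
orientation: [[-0.173, 0.985, 0.0], [0.985, 0.173, -0.002], [-0.002, 0.0, -1.0]]
wrist_force: [0.2, 0.1, 0.4]
width: 0.501
top bar 77 z 107.1 lx -7.6 7.8 -0.4 ly -40.6 -10.6 -25.7
top barfront 15 z 105.7 lx -7.1 7.6 1.36 ly 21.3 30.6 24.6
side knob 32 z 129.1 lx -6.8 8.8 0.0 ly -92.9 -77.5 -87.9
side bar 89 z 107.5 lx -7.9 9.7 -0.13 ly -69.1 -10.7 -40.3
side barfront 7 z 106.0 lx -6.2 3.2 -0.73 ly 21.8 32.1 27.1
[530.75370745 -23.41343452 207.30942295] [0.08475177 0.5045868  0.24120046]
```

View pics/i1.png

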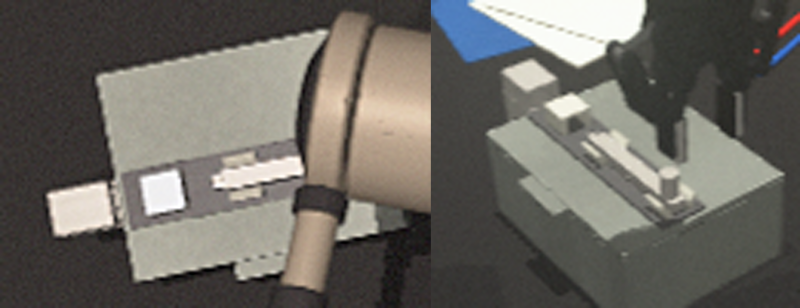

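The bar lies in both open guides with its top at 107.3 (108 nominal), the knob at ly ≈ -87.5 and the tip at about +30, behind the bridge. It has been let go. Next I go over the knob, and down.

```bash
python3 -m inch '{"slide":[[0.1,0.83,0],[0.1,0.83,0],[0.09,0.83,0],[0,0,-0.9],[0,0,-0.9],[0,0,-0.6],[0,0,-0.4],[0,0,-0.3],[0,0,0],[0,0,0]],"twist":[[0,0,0],[0,0,0],[0,0,0],[0,0,0],[0,0,0],[0,0,0],[0,0,0],[0,0,0],[0,0,0],[0,0,0]]}';python3 - <<'E'
from h import *
im,P=pts("side","side6.png");Y=np.array([-.178,.984]);X=np.array([.984,.178]);o=np.array([522.,137.7])
p=P.reshape(-1,3);b=im.min(2).ravel();lx=(p[:,:2]-o)@X;ly=(p[:,:2]-o)@Y
k=(abs(lx)<14)&(abs(ly+87)<20)&(p[:,2]>115)&(p[:,2]<140)&(b>70);print(k.sum(),ly[k].min() if k.any() else 0,ly[k].max() if k.any() else 0)
cv2.imwrite('pics/j1.png',cv2.resize(im[94:194,154:284],(780,600),interpolation=cv2.INTER_CUBIC)); print(arm.state()['eef_pos'])
E
```

```text
clock: 12.12
eef_pos: [539.5, 52.6, 114.4]
orientation: [[-0.177, 0.984, -0.0], [0.984, 0.177, 0.0], [0.0, -0.0, -1.0]]
wrist_force: [-0.5, -0.1, 0.2]
width: 0.502
47 -93.0989622651658 -78.14331022355913
[539.97444071  52.44937201 115.05602005]
```

View pics/j1.png

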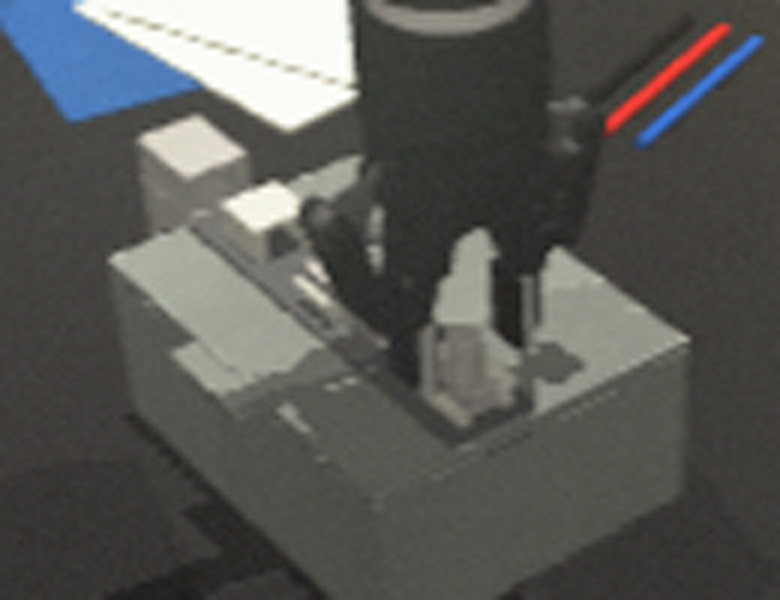

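The knob at (462,350) stands between the two fingers. I grip it and slide towards the keeper.

```bash
python3 -m inch '{"slide":[[0,0,0],[0,0,0],[0,0,0],[0,0,0],[0,0,0],[0,0,0],[0,0,0],[0,0,0]],"twist":[[0,0,0],[0,0,0],[0,0,0],[0,0,0],[0,0,0],[0,0,0],[0,0,0],[0,0,0]]}' 0 40;python3 -m inch '{"slide":[[-0.05,0.3,0],[-0.06,0.3,0],[-0.05,0.3,0],[-0.06,0.3,0],[0,0,0]],"twist":[[0,0,0],[0,0,0],[0,0,0],[0,0,0],[0,0,0]]}'
```

```text
clock: 12.83
eef_pos: [540.0, 52.0, 115.3]
orientation: [[-0.177, 0.984, 0.002], [0.984, 0.177, 0.0], [-0.0, 0.002, -1.0]]
wrist_force: [-0.9, 0.6, 5.8]
width: 0.162
clock: 13.25
eef_pos: [533.6, 89.3, 115.3]
orientation: [[-0.177, 0.984, 0.003], [0.984, 0.177, 0.0], [-0.0, 0.003, -1.0]]
wrist_force: [0.1, 1.8, 6.0]
width: 0.168
```

```bash
python3 -m inch '{"slide":[[-0.05,0.3,0],[-0.06,0.3,0],[-0.05,0.3,0],[-0.05,0.3,0],[0,0,0]],"twist":[[0,0,0],[0,0,0],[0,0,0],[0,0,0],[0,0,0]]}'
```

```text
clock: 13.67
eef_pos: [527.2, 125.4, 115.3]
orientation: [[-0.177, 0.984, 0.003], [0.984, 0.177, 0.0], [-0.0, 0.003, -1.0]]
wrist_force: [-0.6, 3.0, 6.0]
width: 0.161
```

```bash
python3 -m inch '{"slide":[[-0.05,0.3,0],[-0.06,0.3,0],[-0.03,0.2,0],[0,0,0],[0,0,0]],"twist":[[0,0,0],[0,0,0],[0,0,0],[0,0,0],[0,0,0]]}'; python3 -m inch '{"slide":[[-0.02,0.1,0],[-0.02,0.1,0],[0,0,0]],"twist":[[0,0,0],[0,0,0],[0,0,0]]}'
```

```text
clock: 14.08
eef_pos: [523.0, 149.0, 115.3]
orientation: [[-0.177, 0.984, 0.003], [0.984, 0.177, 0.001], [0.001, 0.003, -1.0]]
wrist_force: [0.3, 2.0, 6.0]
width: 0.164
clock: 14.33
eef_pos: [522.0, 154.2, 115.3]
orientation: [[-0.177, 0.984, 0.003], [0.984, 0.177, -0.0], [-0.001, 0.003, -1.0]]
wrist_force: [0.4, -1.5, 6.5]
width: 0.162
```

Travel so far is about 104 mm, and the stop should come at 104–116 mm. I go on in small steps.

```bash
python3 -m inch '{"slide":[[-0.01,0.08,0],[-0.01,0.08,0],[0,0,0]],"twist":[[0,0,0],[0,0,0],[0,0,0]]}'; python3 -m inch '{"slide":[[-0.01,0.08,0],[0,0,0],[0,0,0]],"twist":[[0,0,0],[0,0,0],[0,0,0]]}'
```

```text
clock: 14.58
eef_pos: [521.5, 158.8, 115.3]
orientation: [[-0.177, 0.984, 0.003], [0.984, 0.177, -0.001], [-0.001, 0.003, -1.0]]
wrist_force: [0.0, -2.1, 5.7]
width: 0.164
clock: 14.83
eef_pos: [521.2, 160.5, 115.3]
orientation: [[-0.177, 0.984, 0.003], [0.984, 0.177, -0.001], [-0.002, 0.002, -1.0]]
wrist_force: [1.5, -5.9, 6.3]
width: 0.162
```

```bash
python3 -m inch '{"slide":[[-0.01,0.08,0],[0,0,0],[0,0,0]],"twist":[[0,0,0],[0,0,0],[0,0,0]]}'; python3 -m inch '{"slide":[[-0.01,0.08,0],[0,0,0],[0,0,0]],"twist":[[0,0,0],[0,0,0],[0,0,0]]}'
```

```text
clock: 15.08
eef_pos: [521.2, 160.6, 115.3]
orientation: [[-0.177, 0.984, 0.003], [0.984, 0.177, -0.005], [-0.006, 0.002, -1.0]]
wrist_force: [1.8, -15.7, 6.9]
width: 0.163
clock: 15.33
eef_pos: [521.2, 160.8, 115.4]
orientation: [[-0.177, 0.984, 0.003], [0.984, 0.177, -0.009], [-0.009, 0.001, -1.0]]
wrist_force: [2.4, -25.0, 7.9]
width: 0.168
```

The stop is firm: TCP y holds at 160.6 while the force climbs from 6 to 25 N, which puts the tip about 28 mm inside the mouth. I ease the preload, let go and rise.

```bash
python3 -m inch '{"slide":[[0.02,-0.14,0],[0,0,0],[0,0,0]],"twist":[[0,0,0],[0,0,0],[0,0,0]]}'; python3 -m inch '{"slide":[[0,0,0],[0,0,0],[0,0,0],[0,0,0],[0,0,0],[0,0,0],[0,0,0.2],[0,0,0.8],[0,0,0.9],[0,0,0.9],[0,0,0.9],[0,0,0]],"twist":[[0,0,0],[0,0,0],[0,0,0],[0,0,0],[0,0,0],[0,0,0],[0,0,0],[0,0,0],[0,0,0],[0,0,0],[0,0,0],[0,0,0]]}' 0.5; python3 -m inch '{"slide":[[0,-0.9,0],[0,-0.9,0],[0,-0.9,0],[0,-0.9,0],[0,-0.9,0],[0,-0.9,0],[0,-0.9,0],[0,0,0],[0,0,0],[0,0,0]],"twist":[[0,0,0],[0,0,0],[0,0,0],[0,0,0],[0,0,0],[0,0,0],[0,0,0],[0,0,0],[0,0,0],[0,0,0]]}'; python3 - <<'E'
from h import *
T=pts("top","top7.png");S=pts("side","side7.png")
Y=np.array([-.178,.984]);X=np.array([.984,.178]);o=np.array([522.,137.7])
for nm,(I,P) in {"top":T,"side":S}.items():
    p=P.reshape(-1,3);b=I.min(2).ravel();lx=(p[:,:2]-o)@X;ly=(p[:,:2]-o)@Y
    for n2,z0,z1,y0,y1 in(("knob",122,140,-10,50),("bar",104,112,-60,-8),("lid",88,95,-100,100)):
        k=(abs(lx)<(14 if n2!="lid" else 80))&(ly>y0)&(ly<y1)&(p[:,2]>z0)&(p[:,2]<z1)&(b>70)
        if k.sum()>5:print(nm,n2,k.sum(),'z',np.median(p[k,2]).round(1),'lx',lx[k].min().round(1),lx[k].max().round(1),lx[k].mean().round(2),'ly',ly[k].min().round(1),ly[k].max().round(1),np.median(ly[k]).round(1))
a=cv2.resize(T[0][140:240,95:235],(560,400),interpolation=cv2.INTER_CUBIC)
b=cv2.resize(S[0][94:194,154:274],(480,400),interpolation=cv2.INTER_CUBIC)
cv2.imwrite('pics/k1.png',cv2.resize(np.hstack([a,b]),(800,308)))
E
```

```text
clock: 15.58
eef_pos: [521.2, 160.5, 115.3]
orientation: [[-0.176, 0.984, 0.003], [0.984, 0.176, -0.002], [-0.002, 0.002, -1.0]]
wrist_force: [1.5, -8.0, 6.6]
width: 0.17
clock: 16.58
eef_pos: [522.8, 162.4, 231.5]
orientation: [[-0.177, 0.984, 0.01], [0.984, 0.177, 0.002], [-0.0, 0.01, -1.0]]
wrist_force: [1.3, 1.1, 0.6]
width: 0.5
clock: 17.42
eef_pos: [520.2, -26.8, 225.4]
orientation: [[-0.176, 0.984, 0.0], [0.984, 0.176, 0.0], [0.0, 0.0, -1.0]]
wrist_force: [-0.5, 0.2, -0.3]
width: 0.497
top knob 34 z 129.2 lx -5.4 7.6 1.04 ly 16.2 31.5 23.2
top lid 2494 z 92.2 lx -80.0 79.9 8.97 ly -92.3 100.0 25.7
side knob 29 z 129.3 lx -7.1 9.6 0.5 ly 15.0 32.4 22.6
side lid 1574 z 92.8 lx -79.7 79.8 -6.41 ly -99.9 99.6 -18.7
```

View pics/k1.png

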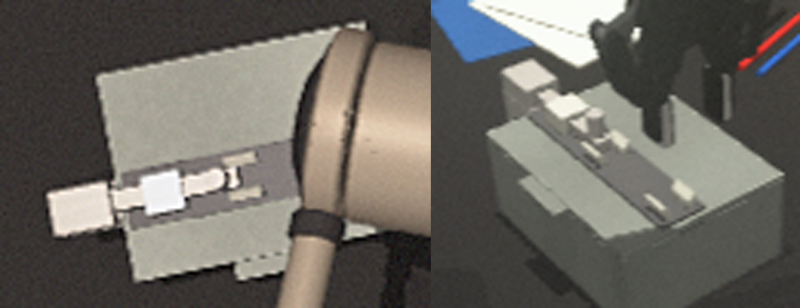

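The bar runs through the bridge into the keeper, with the knob at ly ≈ 23 (upright, top at 129). The lid is shut and the gripper is clear, so I hand in.

```bash
python3 -c "
from rig import arm
print(arm.close_job())"
```

```text
the job is handed in; nothing more can be done
None
```

The job is done and handed in at about 17.5 s of the 61 s allowed. No verdict was reported.

- **Lid:** I pressed it shut. The TCP stopped at 92.9 mm under 13 N, and the lid then measured flat at about 92.8 mm, against 93 mm nominal.
- **Bar laid down:** I took the farthest of the three look-alikes (619 mm from the base, against 500 and 486 mm). I laid it in both open guides behind the bridge, with its tip at about +30 mm, and let go.
- **Bolt slid home:** I took it by the knob and slid it about 110 mm until it met the stop. The TCP y held at 160.6 mm while the force rose to 25 N. I then eased the push, let go and backed the gripper away.

**Last checks:** the knob is upright at about 23 mm along the track, so the tip is about 28 mm inside the keeper, within the stop's 22–34 mm range. The lid is shut and the wrist force is about 0.

**Disagreements and gaps:**
- The cameras and the arm differed by 2–3 mm across the track. I corrected this by sighting the held bar against the guides before lowering it.
- There was a steady upward force of about 6 N during the slide. It did no harm I could see.
- I did not re-measure the mug, stapler and tape measure at the end. The arm's path kept clear of them.

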